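# Zero a coffee grinder at burr touch, then open it five clicks

## Task

The coffee grinder's burrs have been out for cleaning and its setting is lost. Push the lever of the adjustment ring clockwise (seen from above) gently until you feel the burrs touch, then push it back exactly five clicks from there and let go. Do not force the lever, and leave the glass under the spout, the spice jar, the mug and the teaspoon where they are.

Things in the scene. Friction and masses are not known exactly. Their poses are not given: they have to be found in the camera images.
- grinder: Dark steel coffee grinder, fixed to the worktop, 172 x 112 mm foot, head 110 mm across with its flat top at z 188. Origin: on the ring's axis, at worktop height; x points to its back (column), z up; the lever swings round its front. The 15 ticks on the head are 0.2 rad apart but say nothing of the true zero, which changes at each reassembly. Loading cup and lid on the ring top out at z 232.
- ring: Knurled aluminium ring, 101 mm across, z 189 to 208 mm, that turns on the grinder's vertical axis with the lever, cup and lid. Clockwise from above closes the burrs, counter-clockwise opens. It has a click stop every 0.2 rad and rests only in clicks. Origin on the axis at worktop height; its -x axis points along the lever. (lever_grip: the grip; burr_seat: a hidden point fixed to the stop.)
- ring_axis (a point): Point on the ring's vertical axis at the height of the lever's centre line, 198.5 mm above the worktop; axes as the grinder.
- lever_tip (a point): Outer end of the lever, a level rod pointing straight out from the ring: 8 mm steel from 50 to 80 mm off the axis, then a 13 mm thick wooden grip from 80 to 122 mm. Crossing a click takes about 3 N at 100 mm off the axis; past half way it snaps on to the next. Burr touch is a firm stop, at click zero: there force climbs about 4 N per mm. At the start it is 3 to 9 clicks away.
- glass: Clear glass tumbler, 81 mm across, 91 mm high, standing on the grinder's foot under the spout. Origin: centre of its underside.
- pepper_jar: Spice jar with dark cap, 44 mm across, 96 mm high, standing to the left of the grinder. Origin: centre of its underside.
- mug: White barrel-shaped mug, 82 mm across, 93 mm high, to the right of the grinder. Origin: centre of its underside.
- teaspoon: Steel teaspoon, 130 mm long, lying on the worktop. Origin: its middle, underside.
Mind the look-alikes: they are no part of the job. Of the things that look like the pepper_jar, the smallest one is meant.

How it is judged:
By the outcome, as a careful person would: the job done as asked, in the order asked, and still so for the second after the job is handed in, with the robot touching nothing.
It also fails if it takes over 64 s, if anything falls off the work surface, if the arm or the gripper's body presses on something with over 40 N, if the wrist force passes 120 N, or if a joint passes its speed limit or range.

## Robot

A 6-joint arm with a two-finger parallel gripper is mounted at the origin on a cart in front of the work surface, level with it; the furniture and walls round the work are solid. World frame = base frame: x ahead of the robot, y to its left, z up, the work surface at z = 0. Lengths are in m, angles in rad, forces in N, time in s.
With the tool pointing down it reaches from about 0.25 to 0.725 m from the base axis. Payload 4 kg.
Tool frame: the origin (TCP) lies midway between the tips of the shut fingers; the grasp point (between the pads) lies 19 mm behind it (grip_depth is the distance from the TCP to the grasp point, in m); z points along the fingers, y is the line along which they close (so a half turn about z gives the same grasp; the last joint's range is limited). The gripper opens to 85 mm and grips with 20 to 120 N. Pads are 22 mm wide; open, the fingers measure 114 mm over their backs; the gripper's body (76 mm by 85 mm) begins 54 mm behind the grasp point. The pads swing forward as they close: fully open they stand 13 mm farther back than shut.
Start: joints at [-1.203, 0.241, 0.005, 1.335, 0, 1.571], TCP at [0.18, -0.467, 0.231] pointing down, gripper open.
Joint ranges: [-2.72, 2.72], [-1.05, 1.87], [-1.09, 1.28], [-1.99, 2.15], [-1.42, 1.44], [-3.14, 3.14]. Speed limits (rad/s): [2.79, 2.79, 3.14, 3.14, 3.14, 3.14].

## Interface

Orientations are given as a unit quaternion [w, x, y, z].
In Python, from cell import get_state, read_camera, calibration, finish_job, grip_depth gives the robot as it stands. The module is installed in compiled form; this text tells all that it offers.
- The arm moves only by the shell command python3 -m creep 'ROWS' [OPENING] [FORCE]. ROWS is rows parted by semicolons, their numbers by spaces, 1 to 5 of them, each of 6 numbers: dx, dy, dz in m, then a rotation vector rx, ry, rz in rad; each row is the pose to reach, as a shift and turn from the pose commanded when the command began, along the tool's axes at that moment; what a row does not reach only later rows make up. A row lasts 1/12 s, in which the tool goes at most 0.0417 m and 0.125 rad, less where a joint would pass 70% of its speed; a pose out of reach is approached as far as the arm can. OPENING is the finger opening in m, set as the command begins (- or left out keeps the last). The fingers move at their own pace and stop on an object; FORCE is the grip in N (left out, the last holds). Time passes only in rows, so rows that do not move let the fingers close. It prints the time, the measured TCP pose, the force, the opening and the grip force at its end.
- get_state(): the state, without advancing time (a new reading comes with each control period).
- read_camera(name): name is "scene" or "top" or "wrist"; returns the picture (400x640x3 uint8, red, green, blue); there is no depth.
- calibration(name): a dict with "camera_matrix" (3x3 intrinsics, pixels), "rvec" (rotation vector, rad) and "tvec" (3), from world to camera coordinates, as OpenCV has them. Camera axes: x right, y down, z forward; pixel columns grow to the right and rows downward; lengths in m; the calibration is good to about 2 mm. A picture is of the moment at which its call begins: read the wrist's pose just before it. calibration takes no time and is no camera call; for the wrist camera it gives the pose at the moment of the call.
- finish_job(): hands the job in; it is judged then, once.
The state is a dict: "t": time; "qpos": joint angles; "qvel": joint speeds; "joint_efforts": joint torques, N m; "tool_pos": TCP position; "orientation": TCP orientation; "contact_force": force on the tool from outside, world axes, zero at the start; "ft_torque": the same for the moment, N m; "finger_gap": finger opening in m; "grip_force": force on a finger pad.
Only numpy, scipy, OpenCV 4.12 (cv2) and the standard library are available. Lean on these libraries where they do the work, as an engineer would, in place of code of your own. Each camera call takes 0.05 s, during which the arm holds its last target. There are 200 camera calls.

## Working session

There is one attempt and no reset: what is moved stays moved. The work goes in short steps, Python scripts to look and compute and a shell command to move; the robot and the scene stay as the last step left them, time stands still between calls to the robot, and variables do not carry over. Pictures are saved under pics/ and viewed, at most 10 in all, crops included, and the job is handed in when it is done.

```bash
mkdir -p pics
python3 - <<'E'
from cell import *
import cv2,numpy as np
for n in("scene","top"):
    cv2.imwrite(f"pics/{n}0.png",read_camera(n)[:,:,::-1])
    c=calibration(n);R=cv2.Rodrigues(np.array(c["rvec"],float))[0];print(n,c["camera_matrix"],(-R.T@np.array(c["tvec"]).reshape(3)).round(3),R.round(3).tolist())
s=get_state();print(s["t"],s["tool_pos"],s["orientation"],s["contact_force"],grip_depth)
E
```

```text
scene [[413.75051712   0.         318.36823751]
 [  0.         413.75051712 198.78188189]
 [  0.           0.           1.        ]] [0.007 0.873 0.815] [[-0.861, -0.509, 0.014], [-0.283, 0.454, -0.845], [0.424, -0.731, -0.535]]
top [[513.42232244   0.         315.42178411]
 [  0.         513.42232244 204.1537342 ]
 [  0.           0.           1.        ]] [ 0.185 -0.193  1.54 ] [[0.292, -0.956, 0.001], [-0.92, -0.281, -0.273], [0.261, 0.078, -0.962]]
0.1 [ 0.17956078 -0.46604361  0.23050615] [-9.19785310e-04  9.83139290e-01  1.82855837e-01 -1.84940923e-04] [ 0.70944367  1.04350338 -0.03953584] 0.0187
```

View pics/scene0.png

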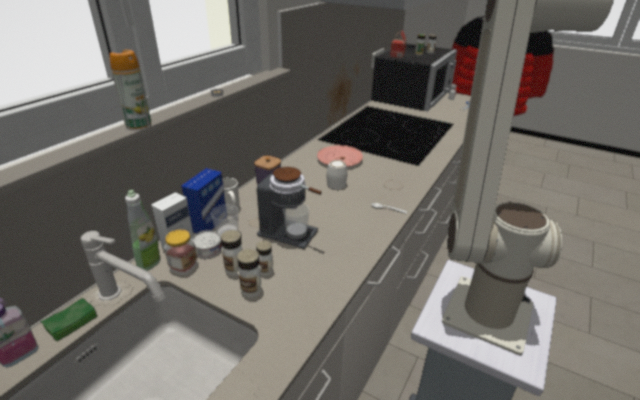

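View pics/top0.png

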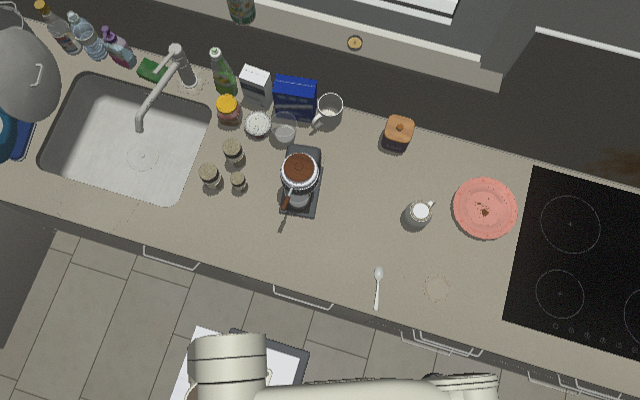

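Run:
```python
import cv2,numpy as np
a=cv2.imread("pics/scene0.png")[150:260,220:350];b=cv2.imread("pics/top0.png")[135:235,245:365]
f=lambda i:cv2.resize(i,(400,int(i.shape[0]*400/i.shape[1])),interpolation=cv2.INTER_CUBIC)
a,b=f(a),f(b);h=min(len(a),len(b));cv2.imwrite("pics/crop.png",np.hstack([a[:h],b[:h]]))
```

```text
(no output)
```

View pics/crop.png

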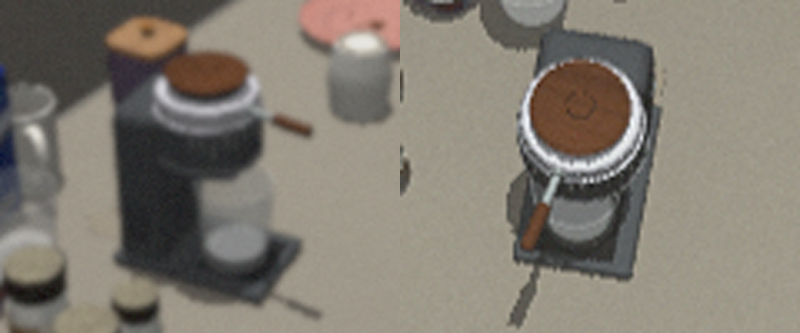

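```bash
cat > h.py <<'E'
from cell import *
import cv2,numpy as np
def ray(c,p):
    K=np.array(c["camera_matrix"],float);R=cv2.Rodrigues(np.array(c["rvec"],float))[0]
    return -R.T@np.array(c["tvec"],float).reshape(3),R.T@np.linalg.solve(K,[p[0],p[1],1])
def atz(c,p,z):
    o,d=ray(c,p);return (o+d*(z-o[2])/d[2]).round(4)
def tri(c1,p1,c2,p2):
    A=[];b=[]
    for c,p in((c1,p1),(c2,p2)):
        o,d=ray(c,p);d/=np.linalg.norm(d);P=np.eye(3)-np.outer(d,d);A.append(P);b.append(P@o)
    return np.linalg.lstsq(np.vstack(A),np.hstack(b),rcond=None)[0].round(4)
E
python3 - <<'E'
from h import *
t,s=calibration("top"),calibration("scene")
print("tip",tri(t,(283.1,209.7),s,(321.4,192.9)),atz(t,(283.1,209.7),.1985),atz(s,(321.4,192.9),.1985))
print("gripin",tri(t,(288.5,196.5),s,(308.4,188.3)),atz(t,(288.5,196.5),.1985))
print("lid",tri(t,(298.7,166.8),s,(220+206/3.077,150+74/3.077)),atz(t,(298.7,166.8),.232))
for n,p,z in(("mug",(420,211),.093),("jar",(238,180),.096),("jar2",(208,175),.11),("spoon1",(378,268),0),("spoon2",(376,308),0),("ftfrontL",(245+(515-400)/3.333,135+262/3.333),.01),("ftfrontR",(245+(632-400)/3.333,135+277/3.333),.01)):print(n,atz(t,p,z))
q=get_state();print(q["tool_pos"]);from scipy.spatial.transform import Rotation as R
o=q["orientation"];print(R.from_quat(np.r_[o[1:],o[0]]).as_matrix().round(3))
E
```

```text
tip [ 0.5081 -0.0053  0.196 ] [ 0.5092 -0.005   0.1985] [ 0.5042 -0.0017  0.1985]
gripin [ 0.5503 -0.007   0.1962] [ 0.549  -0.0076  0.1985]
lid [ 0.6308 -0.0118  0.2186] [ 0.6278 -0.013   0.232 ]
mug [ 0.6478 -0.3736  0.093 ]
jar [0.5816 0.1652 0.096 ]
jar2 [0.5666 0.2513 0.11  ]
spoon1 [ 0.4676 -0.3067  0.    ]
spoon2 [ 0.3514 -0.3318  0.    ]
ftfrontL [0.5396 0.0282 0.01  ]
ftfrontR [ 0.5575 -0.0794  0.01  ]
[ 0.17956078 -0.46604361  0.23050615]
[[ 0.933  0.36  -0.001]
 [ 0.36  -0.933  0.002]
 [-0.    -0.002 -1.   ]]
```

The lever's brown grip runs from (288,196) to (283,210) in the top view and ends at (321,193) in the scene view. The dark stroke below it is only its shadow. The ring axis is at about (0.628, -0.013) and the lever points at about 176°. I'll lift first and check which way joint 6 turns.

```bash
python3 -m creep '0 0 -0.03 0 0 -0.1; 0 0 -0.06 0 0 -0.2' 0.034 20; python3 -c "
from cell import *
s=get_state();print(s['qpos'].round(3) if hasattr(s['qpos'],'round') else s['qpos'])"
```

```text
t: 0.27
tool_pos: [0.1791, -0.4647, 0.2894]
orientation: [-0.004, 0.959, 0.282, -0.0]
contact_force: [0.2, -1.3, -0.1]
finger_gap: 0.0635
grip_force: 0.0
[-1.203  0.226  0.136  1.488 -0.     1.366]
```

```bash
cat > go.py <<'E'
# go.py x y z yaw(deg): shift/turn in tool axes to that pose, tool pointing down
import sys;from h import *;from scipy.spatial.transform import Rotation as R
x,y,z,w=map(float,sys.argv[1:]);s=get_state();o=s["orientation"]
r=R.from_quat(np.r_[o[1:],o[0]]);c,n=np.cos(np.radians(w)),np.sin(np.radians(w))
T=R.from_matrix(np.array([[c,n,0],[n,-c,0],[0,0,-1]]))
print("d",r.inv().apply(np.array([x,y,z])-s["tool_pos"]).round(4),"rot",(r.inv()*T).as_rotvec().round(3),"q6",np.round(s["qpos"][5],2),"t",round(s["t"],2),"yaw",np.degrees(np.arctan2(*r.apply([1,0,0])[1::-1])).round(1))
E
python3 go.py 0.523 -0.007 0.28 176
```

```text
d [ 0.5371 -0.1983  0.0116] rot [-1.000e-03 -9.000e-03 -2.499e+00] q6 1.37 t 0.27 yaw 32.8
```

```bash
python3 -m creep '0.035 -0.012 0 0 0 -0.12; 0.07 -0.025 0 0 0 -0.24; 0.105 -0.038 0 0 0 -0.36; 0.14 -0.05 0 0 0 -0.48; 0.175 -0.063 0 0 0 -0.6' | head -2; python3 go.py 0.523 -0.007 0.28 176
```

```text
t: 0.68
tool_pos: [0.2939, -0.3179, 0.291]
d [0.3754 0.0907 0.011 ] rot [-0.000e+00 -1.000e-03 -1.899e+00] q6 1.14 t 0.68 yaw 67.2
```

```bash
python3 -m creep '0.035 0.008 0 0 0 -0.12; 0.07 0.017 0 0 0 -0.24; 0.105 0.025 0 0 0 -0.36; 0.14 0.034 0 0 0 -0.48; 0.175 0.042 0 0 0 -0.6' | head -2; python3 go.py 0.523 -0.007 0.28 176
```

```text
t: 1.1
tool_pos: [0.4013, -0.1731, 0.291]
d [0.1382 0.1527 0.011 ] rot [-0.    -0.    -1.298] q6 0.96 t 1.1 yaw 101.6
```

```bash
python3 -m creep '0.025 0.028 0 0 0 -0.12; 0.05 0.056 0 0 0 -0.24; 0.075 0.084 0 0 0 -0.36; 0.1 0.11 0 0 0 -0.48; 0.125 0.138 0 0 0 -0.6' | head -2; python3 go.py 0.523 -0.007 0.28 176
```

```text
t: 1.52
tool_pos: [0.5119, -0.0235, 0.2909]
d [0.0034 0.0196 0.0109] rot [-0.001 -0.001 -0.698] q6 0.72 t 1.52 yaw 136.0
```

```bash
python3 -m creep '0.001 0.006 0 0 0 -0.12; 0.002 0.012 0 0 0 -0.24; 0.003 0.018 0 0 0 -0.36; 0.0034 0.0196 0 0 0 -0.48; 0.0034 0.0196 0 0 0 -0.6' | head -2;python3 -m creep '0 0 0 0 0 -0.1; 0 0 0 0 0 -0.1'|tail -2; python3 go.py 0.523 -0.007 0.28 176
python3 - <<'E'
from h import *
import json
c=calibration("wrist");cv2.imwrite("pics/w1.png",read_camera("wrist")[:,:,::-1])
np.savez("w1.npz",**c)
print(get_state()["tool_pos"])
K=np.array(c["camera_matrix"],float)
for P in((.523,-.007,.1985),(.628,-.013,.1985),(.508,-.005,.1985)):print(cv2.projectPoints(np.array(P),np.array(c["rvec"],float),np.array(c["tvec"],float),K,None)[0].ravel())
E
```

```text
t: 1.93
tool_pos: [0.5228, -0.0081, 0.2905]
finger_gap: 0.034
grip_force: 0.0
d [-0.0003  0.0017  0.0107] rot [-0.    -0.001 -0.002] q6 0.06 t 2.1 yaw 175.9
[ 0.52260355 -0.0087577   0.29076459]
[325.33526074 203.13460733]
[326.92663555 310.85550103]
[326.49797349 185.2803454 ]
```

View pics/w1.png

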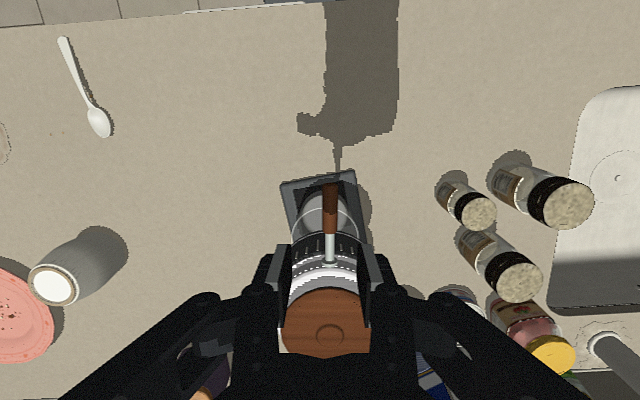

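The wrist view shows the lever's tip at (329,183), the inner end of its grip at (330,234), and the fingers either side of it at about x 285 and 370. The small jar stands clear at (478,212).

```bash
python3 - <<'E'
from h import *
w=dict(np.load("w1.npz"));t,s=calibration("top"),calibration("scene")
for p in((329,183),(330,234),(330,262)):print(atz(w,p,.1985))
print("lid",atz(w,(330,334),.232))
print("tip",tri(t,(283.1,209.7),w,(329,183)),tri(s,(321.4,192.9),w,(329,183)))
print(tri(t,(288.5,196.5),w,(330,234)))
print("jar",tri(t,(238,180),w,(478,212)))
E
python3 go.py 0.523 -0.004 0.18 177
```

```text
[ 0.5063 -0.0029  0.1985]
[ 0.5508 -0.005   0.1985]
[ 0.5774 -0.0068  0.1985]
lid [ 0.6242 -0.0106  0.232 ]
tip [ 0.5126 -0.0026  0.1794] [ 0.5058 -0.0031  0.1975]
[ 0.5504 -0.0062  0.1969]
jar [0.5759 0.1612 0.1138]
d [-0.0002  0.0048  0.1108] rot [-0.    -0.001 -0.023] q6 0.06 t 2.15 yaw 175.7
```

```bash
python3 -m creep '0 0.002 0.03 0 0 0; 0 0.0045 0.06 0 0 0; 0 0.0045 0.085 0 0 0; 0 0.0045 0.1 0 0 0; 0 0.0045 0.108 0 0 0';python3 -m creep '0 0 0 0 0 0; 0 0 0 0 0 0'; python3 go.py 0.523 -0.004 0.18 176.4
```

```text
t: 2.57
tool_pos: [0.5213, -0.0044, 0.1805]
orientation: [-0.002, 0.038, 0.999, -0.0]
contact_force: [-0.3, 1.3, -0.3]
finger_gap: 0.0342
grip_force: 0.0
t: 2.73
tool_pos: [0.5233, -0.0044, 0.1836]
orientation: [0.0, 0.037, 0.999, -0.0]
contact_force: [-0.5, -0.8, 0.2]
finger_gap: 0.0339
grip_force: 0.0
d [0.0004 0.0004 0.0036] rot [-0.     0.    -0.012] q6 0.07 t 2.73 yaw 175.7
```

```bash
cat > chk.py <<'E'
# prints tool angle round the ring axis, radius, yaw, tangential (clockwise +) force on tool; exit 1 over limit
import sys;from h import *;from scipy.spatial.transform import Rotation as R
s=get_state();o=s["orientation"];r=R.from_quat(np.r_[o[1:],o[0]]);p=np.array(s["tool_pos"])-[.6275,-.0105,0]
y=np.degrees(np.arctan2(*r.apply([1,0,0])[1::-1]))%360;a=np.degrees(np.arctan2(p[1],p[0]))%360
f=r.inv().apply(s["contact_force"])
print(f"t {s['t']:.2f} ang {a:.2f} r {np.hypot(*p[:2]):.4f} yaw {y:.1f} z {p[2]:.4f} F {f.round(1)} Mz {s['ft_torque'][2]:.2f}",flush=True)
sys.exit(abs(f[1])>float(sys.argv[1]))
E
cat >c.sh <<'E'
python3 chk.py ${1:-5}
E
python3 chk.py 5 && python3 -m creep '0 .0021 .0015 0 0 .02; -.0001 .0042 .003 0 0 .04; -.0002 .0063 .003 0 0 .06; -.0003 .0084 .003 0 0 .08'>/dev/null && sh c.sh && python3 -m creep '0 .0021 0 0 0 .02'>/dev/null && sh c.sh && python3 -m creep '0 .0021 0 0 0 .02'>/dev/null && sh c.sh && python3 -m creep '0 .0021 0 0 0 .02'>/dev/null && sh c.sh && python3 -m creep '0 .0021 0 0 0 .02'>/dev/null && sh c.sh && python3 -m creep '0 .0021 0 0 0 .02'>/dev/null && sh c.sh && python3 -m creep '0 .0021 0 0 0 .02'>/dev/null && sh c.sh && python3 -m creep '0 .0021 0 0 0 .02'>/dev/null && sh c.sh
```

```text
t 2.73 ang 176.67 r 0.1043 yaw 175.7 z 0.1836 F [ 0.5 -0.9 -0.2] Mz -0.00False
```

```bash
sed -i 's/sys.exit(abs(f\[1\])>float(sys.argv\[1\]))/sys.exit(int(abs(f[1])>float(sys.argv[1])))/' chk.py
python3 chk.py 5 && python3 -m creep '0 .0021 .0015 0 0 .02; -.0001 .0042 .003 0 0 .04; -.0002 .0063 .003 0 0 .06; -.0003 .0084 .003 0 0 .08'>/dev/null && sh c.sh && python3 -m creep '0 .0021 0 0 0 .02'>/dev/null && sh c.sh && python3 -m creep '0 .0021 0 0 0 .02'>/dev/null && sh c.sh && python3 -m creep '0 .0021 0 0 0 .02'>/dev/null && sh c.sh && python3 -m creep '0 .0021 0 0 0 .02'>/dev/null && sh c.sh && python3 -m creep '0 .0021 0 0 0 .02'>/dev/null && sh c.sh && python3 -m creep '0 .0021 0 0 0 .02'>/dev/null && sh c.sh && python3 -m creep '0 .0021 0 0 0 .02'>/dev/null && sh c.sh
```

```text
t 2.73 ang 176.67 r 0.1043 yaw 175.7 z 0.1836 F [ 0.5 -0.9 -0.2] Mz -0.00
t 3.07 ang 171.82 r 0.1040 yaw 171.1 z 0.1810 F [-0.5  0.2 -0.4] Mz 0.04
t 3.15 ang 170.73 r 0.1041 yaw 169.9 z 0.1808 F [ 0.8 -0.8 -0.4] Mz 0.04
t 3.23 ang 169.80 r 0.1040 yaw 168.8 z 0.1808 F [-0.9 -2.6 -1.2] Mz 0.02
t 3.32 ang 168.81 r 0.1040 yaw 167.6 z 0.1807 F [-0.1 -2.8 -1.5] Mz 0.03
t 3.40 ang 167.58 r 0.1040 yaw 166.5 z 0.1807 F [-1.4 -3.5 -1.5] Mz 0.02
t 3.48 ang 166.22 r 0.1041 yaw 165.3 z 0.1806 F [-0.2 -1.7 -1.1] Mz 0.06
t 3.57 ang 164.89 r 0.1043 yaw 164.2 z 0.1804 F [-0.7 -1.6 -0.4] Mz 0.03
t 3.65 ang 163.64 r 0.1046 yaw 163.1 z 0.1802 F [ 0.3 -0.3 -0.5] Mz 0.02
```

```bash
python3 -m creep '0 .0021 0 0 0 .02; -.0001 .0042 0 0 0 .04; -.0002 .0063 0 0 0 .06; -.0003 .0084 0 0 0 .08; -.0005 .0105 0 0 0 .1'>/dev/null && sh c.sh && python3 -m creep '0 .0021 0 0 0 .02; -.0001 .0042 0 0 0 .04; -.0002 .0063 0 0 0 .06'>/dev/null && sh c.sh && python3 -m creep '0 .0021 0 0 0 .02; -.0001 .0042 0 0 0 .04'>/dev/null && sh c.sh && python3 -m creep '0 .0021 0 0 0 .02; -.0001 .0042 0 0 0 .04; -.0002 .0063 0 0 0 .06; -.0003 .0084 0 0 0 .08; -.0005 .0105 0 0 0 .1'>/dev/null && sh c.sh && python3 -m creep '0 .0021 0 0 0 .02; -.0001 .0042 0 0 0 .04; -.0002 .0063 0 0 0 .06'>/dev/null && sh c.sh && python3 -m creep '0 .0021 0 0 0 .02; -.0001 .0042 0 0 0 .04'>/dev/null && sh c.sh; python3 -c "
from cell import *
print(get_state()['qpos'])"
```

```text
t 4.07 ang 158.39 r 0.1044 yaw 157.3 z 0.1801 F [-0.6 -3.7 -0.1] Mz 0.03
t 4.32 ang 154.64 r 0.1045 yaw 153.9 z 0.1801 F [ 1.1 -2.8 -0.2] Mz 0.01
t 4.48 ang 152.01 r 0.1043 yaw 151.6 z 0.1803 F [0.1 0.2 0.5] Mz -0.00
t 4.90 ang 146.80 r 0.1040 yaw 145.8 z 0.1803 F [-0.2 -3.4 -0.5] Mz 0.01
t 5.15 ang 143.04 r 0.1041 yaw 142.4 z 0.1803 F [ 0.2 -1.4 -0.5] Mz 0.03
t 5.32 ang 140.36 r 0.1039 yaw 140.1 z 0.1804 F [-0.3 -0.6 -0.2] Mz -0.00
[1.01010468e-01 3.65096761e-01 4.32785260e-02 1.24817231e+00
 1.05551504e-03 7.96568862e-01]
```

```bash
python3 -m creep '0 .0021 0 0 0 .02; -.0001 .0042 0 0 0 .04; -.0002 .0063 0 0 0 .06'>/dev/null && sh c.sh && python3 -m creep '0 .0012 0 0 0 .012'>/dev/null && sh c.sh && python3 -m creep '0 .0012 0 0 0 .012'>/dev/null && sh c.sh && python3 -m creep '0 .0012 0 0 0 .012'>/dev/null && sh c.sh && python3 -m creep '0 .0012 0 0 0 .012'>/dev/null && sh c.sh && python3 -m creep '0 .0012 0 0 0 .012'>/dev/null && sh c.sh && python3 -m creep '0 .0021 0 0 0 .02; -.0001 .0042 0 0 0 .04'>/dev/null && sh c.sh && python3 -m creep '0 .0021 0 0 0 .02; -.0001 .0042 0 0 0 .04'>/dev/null && sh c.sh
```

```text
t 5.57 ang 139.55 r 0.1032 yaw 136.6 z 0.1800 F [ -3.4 -16.9  -5.9] Mz 0.22
```

```bash
python3 -m creep '0 -.004 0 0 0 -.035; 0 -.008 0 0 0 -.07'>/dev/null; sh c.sh; python3 -m creep '0 0 0 0 0 0'>/dev/null; sh c.sh;  python3 - <<'E'
from h import *
c=calibration("wrist");np.savez("w2.npz",**c);a=read_camera("wrist")[:,:,::-1]
cv2.imwrite("pics/w2.png",a)
E
```

```text
t 5.73 ang 141.50 r 0.1039 yaw 140.9 z 0.1804 F [-0.2  0.7  0.1] Mz -0.02
t 5.82 ang 141.66 r 0.1040 yaw 140.8 z 0.1805 F [ 0.8 -0.3  0.4] Mz -0.04
```

View pics/w2.png

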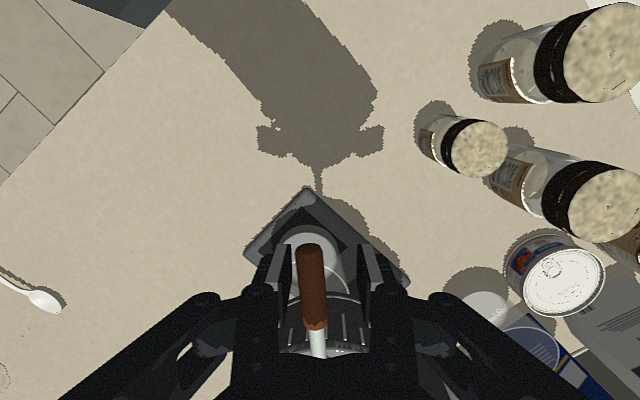

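The wrist view now has the lever's tip at (310,245) and the inner end of its grip at (316,328). It lies close to the trailing (left) finger, so it hasn't snapped ahead.

Run:
```python
from h import *
A=np.array([.6275,-.0105])
for n,ps in(("w1.npz",((329,183),(330,234),(330,262))),("w2.npz",((309.5,246),(316,328),(318,355)))):
    w=dict(np.load(n))
    for p in ps:
        q=atz(w,p,.1985);d=q[:2]-A;print(n,q,np.degrees(np.arctan2(d[1],d[0])).round(2),np.hypot(*d).round(4))
```

```text
w1.npz [ 0.5063 -0.0029  0.1985] 176.41 0.1214
w1.npz [ 0.5508 -0.005   0.1985] 175.9 0.0769
w1.npz [ 0.5774 -0.0068  0.1985] 175.78 0.0502
w2.npz [0.5283 0.0598 0.1985] 144.68 0.1216
w2.npz [0.5651 0.0331 0.1985] 145.06 0.0761
w2.npz [0.5789 0.023  0.1985] 145.42 0.059
```

```bash
python3 -m creep '0 .001 0 0 0 .01'>/dev/null && sh c.sh && python3 -m creep '0 .001 0 0 0 .01'>/dev/null && sh c.sh && python3 -m creep '0 .001 0 0 0 .01'>/dev/null && sh c.sh && python3 -m creep '0 .001 0 0 0 .01'>/dev/null && sh c.sh && python3 -m creep '0 .001 0 0 0 .01'>/dev/null && sh c.sh && python3 -m creep '0 .001 0 0 0 .01'>/dev/null && sh c.sh && python3 -m creep '0 .001 0 0 0 .01'>/dev/null && sh c.sh && python3 -m creep '0 .001 0 0 0 .01'>/dev/null && sh c.sh; python3 -c "
from cell import *
s=get_state();print(s['contact_force'],s['ft_torque'],s['finger_gap'],s['tool_pos'])"
```

```text
t 5.95 ang 140.89 r 0.1040 yaw 140.2 z 0.1805 F [-0.7  0.1 -0.1] Mz -0.01
t 6.03 ang 140.28 r 0.1041 yaw 139.6 z 0.1804 F [-0.2 -0.3 -0.3] Mz 0.02
t 6.12 ang 139.81 r 0.1041 yaw 139.0 z 0.1804 F [-0.5 -1.4  0. ] Mz -0.02
t 6.20 ang 139.72 r 0.1040 yaw 138.5 z 0.1803 F [-0.3 -3.3 -1.6] Mz 0.07
t 6.28 ang 139.68 r 0.1038 yaw 137.9 z 0.1802 F [-2.9 -7.5 -3. ] Mz 0.12
[-2.85398963 -7.52978646  3.00686844] [-1.27472576  0.69731951  0.1240051 ] 0.033925913295872086 [0.54831942 0.05668817 0.18019516]
```

The touch is a firm stop at a tool angle of 139.7°, climbing about 4 N per commanded mm, which puts the lever at about 145°. Next I'll push back the other way, slowly, and count clicks from the force.

```bash
python3 -m creep '-.0001 -.0042 0 0 0 -.04; -.0003 -.0083 0 0 0 -.08; -.0008 -.0125 0 0 0 -.12; -.0013 -.0167 0 0 0 -.16; -.0021 -.0209 0 0 0 -.2'>/dev/null && sh c.sh && python3 -m creep '0 -.0021 0 0 0 -.02'>/dev/null && sh c.sh && python3 -m creep '0 -.0021 0 0 0 -.02'>/dev/null && sh c.sh && python3 -m creep '0 -.0021 0 0 0 -.02'>/dev/null && sh c.sh && python3 -m creep '0 -.0021 0 0 0 -.02'>/dev/null && sh c.sh && python3 -m creep '0 -.0021 0 0 0 -.02'>/dev/null && sh c.sh && python3 -m creep '0 -.0021 0 0 0 -.02'>/dev/null && sh c.sh && python3 -m creep '0 -.0021 0 0 0 -.02'>/dev/null && sh c.sh
```

```text
t 6.70 ang 150.34 r 0.1046 yaw 149.5 z 0.1803 F [-0.4 -0.4 -0.2] Mz 0.03
t 6.78 ang 151.35 r 0.1045 yaw 150.6 z 0.1804 F [0.3 2.4 1.4] Mz -0.07
t 6.87 ang 152.31 r 0.1045 yaw 151.8 z 0.1804 F [0.1 2.8 0.4] Mz 0.01
t 6.95 ang 153.46 r 0.1045 yaw 152.9 z 0.1804 F [-0.4  2.4  0.3] Mz -0.06
t 7.03 ang 154.80 r 0.1046 yaw 154.1 z 0.1804 F [-0.5  2.6  1. ] Mz -0.02
t 7.12 ang 156.17 r 0.1047 yaw 155.3 z 0.1803 F [-0.6  2.   1.6] Mz -0.05
t 7.20 ang 157.55 r 0.1048 yaw 156.4 z 0.1803 F [-0.5  0.9 -0.2] Mz -0.03
t 7.28 ang 158.90 r 0.1049 yaw 157.5 z 0.1803 F [-1.   1.1 -0.6] Mz -0.00
```

```bash
python3 -m creep '0 -.0021 0 0 0 -.02; -.0001 -.0042 0 0 0 -.04'>/dev/null && sh c.sh && python3 -m creep '0 -.0021 0 0 0 -.02'>/dev/null && sh c.sh && python3 -m creep '0 -.0021 0 0 0 -.02'>/dev/null && sh c.sh && python3 -m creep '0 -.0021 0 0 0 -.02'>/dev/null && sh c.sh && python3 -m creep '0 -.0021 0 0 0 -.02'>/dev/null && sh c.sh && python3 -m creep '0 -.0021 0 0 0 -.02'>/dev/null && sh c.sh && python3 -m creep '0 -.0021 0 0 0 -.02'>/dev/null && sh c.sh && python3 -m creep '0 -.0021 0 0 0 -.02'>/dev/null && sh c.sh && python3 -m creep '0 0 0 0 0 0;0 0 0 0 0 0'>/dev/null && sh c.sh;  python3 - <<'E'
from h import *
c=calibration("wrist");np.savez("w3.npz",**c);a=read_camera("wrist")[:,:,::-1]
cv2.imwrite("pics/w3.png",cv2.resize(a[150:,200:450],None,fx=2,fy=2))
E
```

```text
t 7.45 ang 161.19 r 0.1052 yaw 159.8 z 0.1803 F [0.  2.1 0.8] Mz -0.01
t 7.53 ang 162.14 r 0.1051 yaw 161.0 z 0.1803 F [-0.4  1.3  0.4] Mz -0.02
t 7.62 ang 163.13 r 0.1050 yaw 162.1 z 0.1803 F [-0.6  3.3  0.4] Mz -0.04
t 7.70 ang 164.16 r 0.1051 yaw 163.3 z 0.1803 F [-1.   2.2  0.5] Mz -0.03
t 7.78 ang 165.33 r 0.1051 yaw 164.4 z 0.1803 F [-1.6  2.8  1.4] Mz -0.07
t 7.87 ang 166.52 r 0.1052 yaw 165.6 z 0.1803 F [-1.4  1.6  0.7] Mz -0.04
t 7.95 ang 167.79 r 0.1052 yaw 166.7 z 0.1803 F [-0.7  2.   0.6] Mz -0.02
t 8.03 ang 169.13 r 0.1055 yaw 167.9 z 0.1803 F [-1.2  1.  -0.4] Mz -0.05
t 8.20 ang 169.27 r 0.1059 yaw 167.7 z 0.1802 F [ 0.6  0.  -0.1] Mz -0.03
```

View pics/w3.png

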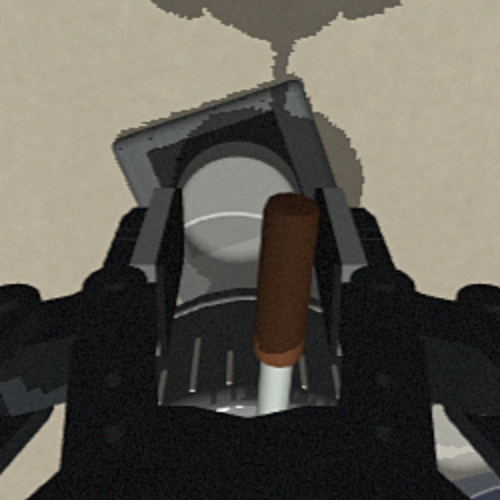

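The lever's tip is at crop (291,205), i.e. (345.5,252.5), near the right finger; the inner end of the grip is at (339,325).

```bash
python3 - <<'E'
from h import *
A=np.array([.6275,-.0105])
w=dict(np.load("w3.npz"));P=[]
for p in((345.5,252),(339,325),(337,352)):
        q=atz(w,p,.1985);P.append(q);d=q[:2]-A;print(q,np.degrees(np.arctan2(d[1],d[0])).round(2),np.hypot(*d).round(4))
d=P[0]-P[2];print(np.degrees(np.arctan2(d[1],d[0])))
E
sh c.sh
```

```text
[0.5116 0.0221 0.1985] 164.29 0.1204
[0.5507 0.0112 0.1985] 164.22 0.0798
[0.567  0.0069 0.1985] 163.95 0.063
164.65740689236682
t 8.25 ang 169.19 r 0.1059 yaw 167.7 z 0.1802 F [-0.7 -0.1  0.6] Mz 0.05
```

```bash
cat > lev.py <<'E'
# lever angle from brown grip in the wrist picture
from h import *
A=np.array([.6275,-.0105])
def lever(img,c):
    b=img.astype(int)
    m=((b[:,:,0]-b[:,:,2]>25)&(b[:,:,0]<140)&(b[:,:,0]-b[:,:,1]>12)).astype(np.uint8);m[:, :285]=0;m[:,372:]=0;m[:175]=0
    n,l,s,_=cv2.connectedComponentsWithStats(m);k=1+np.argmax(s[1:,4]);v,u=np.nonzero(l==k)
    Q=np.array([atz(c,p,.1985)[:2] for p in zip(u,v)]);mean=Q.mean(0)-A
    e=np.linalg.svd(Q-Q.mean(0),full_matrices=False)[2][0];e*=np.sign(e@mean)
    return len(u),np.degrees(np.arctan2(mean[1],mean[0])).round(2),np.hypot(*mean).round(4),np.degrees(np.arctan2(e[1],e[0])).round(2)
if __name__=="__main__":
    c=calibration("wrist");print("LEVER n, ang, r, dir",lever(read_camera("wrist"),c))
E
python3 - <<'E'
from lev import *
for k in(1,2):print(lever(cv2.imread(f"pics/w{k}.png")[:,:,::-1],dict(np.load(f"w{k}.npz"))))
E
python3 lev.py; python3 -m creep '0 .003 0 0 0 .03;0 .005 0 0 0 .05;0 .005 0 0 0 .05'>/dev/null; sh c.sh;python3 lev.py
```

```text
(4962, np.float64(-14.47), np.float64(0.0165), np.float64(68.42))
(1995, np.float64(145.05), np.float64(0.099), np.float64(143.98))
LEVER n, ang, r, dir (1872, np.float64(164.22), np.float64(0.0983), np.float64(163.19))
t 8.55 ang 166.07 r 0.1056 yaw 164.9 z 0.1802 F [-0.2  0.4 -0. ] Mz 0.02
LEVER n, ang, r, dir (1931, np.float64(164.56), np.float64(0.0986), np.float64(163.57))
```

Let go, the lever rests at 164.4°. That is one click from the start angle, and it is the second click since the touch. I'll push one click at a time and check each.

```bash
python3 -m creep '0 -.0021 0 0 0 -.02; -.0001 -.0042 0 0 0 -.04; -.0002 -.0063 0 0 0 -.06; -.0003 -.0084 0 0 0 -.08; -.0005 -.0105 0 0 0 -.1'>/dev/null && sh c.sh && python3 -m creep '0 -.0021 0 0 0 -.02; -.0001 -.0042 0 0 0 -.04; -.0002 -.0063 0 0 0 -.06'>/dev/null && sh c.sh && python3 -m creep '0 -.0021 0 0 0 -.02; -.0001 -.0042 0 0 0 -.04; -.0001 -.0042 0 0 0 -.04'>/dev/null && sh c.sh && python3 lev.py
```

```text
t 9.02 ang 172.04 r 0.1057 yaw 170.7 z 0.1803 F [-0.4  0.9  0.2] Mz -0.01
t 9.27 ang 175.12 r 0.1056 yaw 174.2 z 0.1803 F [-1.   2.7  1.1] Mz -0.05
t 9.52 ang 177.80 r 0.1059 yaw 176.4 z 0.1803 F [-0.5  0.9  0.5] Mz 0.01
LEVER n, ang, r, dir (1842, np.float64(172.1), np.float64(0.0983), np.float64(171.22))
```

```bash
python3 -m creep '0 -.0021 0 0 0 -.02;0 -.0021 0 0 0 -.02;0 -.0021 0 0 0 -.02'>/dev/null; sh c.sh;python3 lev.py;python3 -m creep '0 .002 0 0 0 .02;0 .005 0 0 0 .05;0 .005 0 0 0 .05'>/dev/null; sh c.sh;python3 lev.py
```

```text
t 9.82 ang 178.85 r 0.1060 yaw 177.5 z 0.1803 F [-0.6  0.6 -0.7] Mz -0.03
LEVER n, ang, r, dir (1855, np.float64(173.21), np.float64(0.0983), np.float64(172.69))
t 10.12 ang 175.89 r 0.1063 yaw 174.6 z 0.1802 F [ 0.1  0.4 -1. ] Mz -0.01
LEVER n, ang, r, dir (1877, np.float64(172.87), np.float64(0.0983), np.float64(172.16))
```

```bash
python3 lev.py; python3 -m creep '0 0 0 0 0 0;0 0 0 0 0 0;0 0 0 0 0 0;0 0 0 0 0 0;0 0 0 0 0 0'>/dev/null; sh c.sh;python3 - <<'E'
from lev import *
c=calibration("wrist");a=read_camera("wrist");print(lever(a,c));np.savez("w4.npz",**c)
t,ct=read_camera("top"),calibration("top")
x=cv2.resize(a[150:400,220:420,::-1],(480,600));y=cv2.resize(t[135:235,255:335,::-1],(320,400));y=np.vstack([y,np.zeros((200,320,3),np.uint8)])
cv2.imwrite("pics/w4.png",np.hstack([x,y]))
E
```

```text
LEVER n, ang, r, dir (1880, np.float64(172.78), np.float64(0.0985), np.float64(171.89))
t 10.63 ang 176.02 r 0.1060 yaw 174.6 z 0.1803 F [-0.5 -0.  -0.4] Mz -0.06
(1864, np.float64(172.75), np.float64(0.0982), np.float64(171.91))
```

View pics/w4.png

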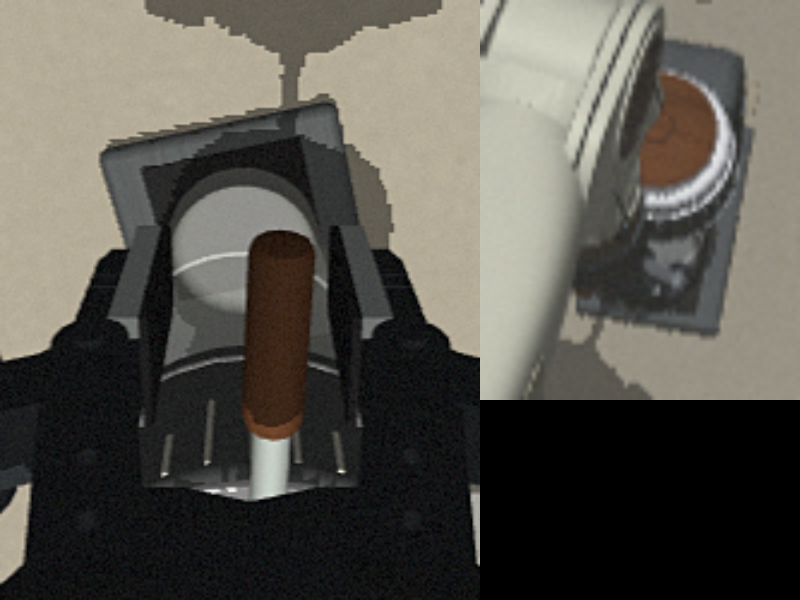

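The lever can rest a few degrees off a click because of friction. The evidence puts zero at about 142–145° and click five at about 199–202°. I'll push towards 200.5°, watching the force minima.

```bash
python3 -m creep '0 -.0021 0 0 0 -.02; -.0001 -.0042 0 0 0 -.04; -.0003 -.0063 0 0 0 -.06; -.0005 -.0084 0 0 0 -.08; -.001 -.0105 0 0 0 -.1'>/dev/null && sh c.sh && python3 lev.py && python3 -m creep '0 -.0021 0 0 0 -.02; -.0001 -.0042 0 0 0 -.04'>/dev/null && sh c.sh && python3 lev.py && python3 -m creep '0 -.0021 0 0 0 -.02; -.0001 -.0042 0 0 0 -.04'>/dev/null && sh c.sh && python3 lev.py && python3 -m creep '0 -.0021 0 0 0 -.02; -.0001 -.0042 0 0 0 -.04'>/dev/null && sh c.sh && python3 lev.py && python3 -m creep '0 -.0021 0 0 0 -.02; -.0001 -.0042 0 0 0 -.04'>/dev/null && sh c.sh && python3 lev.py && python3 -m creep '0 -.0021 0 0 0 -.02; -.0001 -.0042 0 0 0 -.04'>/dev/null && sh c.sh && python3 lev.py
```

```text
t 11.15 ang 181.78 r 0.1060 yaw 180.5 z 0.1803 F [1.5 0.7 0.2] Mz -0.02
LEVER n, ang, r, dir (1854, np.float64(176.13), np.float64(0.0983), np.float64(175.05))
t 11.37 ang 184.14 r 0.1058 yaw 182.8 z 0.1803 F [ 1.   0.8 -0.7] Mz -0.00
LEVER n, ang, r, dir (1891, np.float64(178.5), np.float64(0.0986), np.float64(177.84))
t 11.58 ang 186.11 r 0.1058 yaw 185.1 z 0.1803 F [-0.3  2.8  0.5] Mz -0.02
LEVER n, ang, r, dir (1867, np.float64(-179.6), np.float64(0.0983), np.float64(179.55))
t 11.80 ang 188.28 r 0.1058 yaw 187.4 z 0.1803 F [-1.7  3.5 -0.2] Mz -0.03
LEVER n, ang, r, dir (1834, np.float64(-177.49), np.float64(0.0982), np.float64(-178.34))
t 12.02 ang 190.80 r 0.1060 yaw 189.6 z 0.1803 F [-0.9  1.8  0.8] Mz -0.07
LEVER n, ang, r, dir (1861, np.float64(-174.92), np.float64(0.0986), np.float64(-175.58))
t 12.23 ang 193.30 r 0.1063 yaw 191.9 z 0.1803 F [-1.1  0.8  0.6] Mz -0.00
LEVER n, ang, r, dir (1837, np.float64(-172.4), np.float64(0.0985), np.float64(-173.29))
```

```bash
python3 -m creep '0 -.0021 0 0 0 -.02; -.0001 -.0042 0 0 0 -.04; -.0003 -.0063 0 0 0 -.06; -.0005 -.0084 0 0 0 -.08; -.001 -.0105 0 0 0 -.1'>/dev/null && sh c.sh && python3 lev.py && python3 -m creep '0 -.0021 0 0 0 -.02; -.0001 -.0042 0 0 0 -.04'>/dev/null && sh c.sh && python3 lev.py && python3 -m creep '0 -.0021 0 0 0 -.02; -.0001 -.0042 0 0 0 -.04'>/dev/null && sh c.sh && python3 lev.py  && python3 -m creep '0 -.0021 0 0 0 -.02; -.0001 -.0042 0 0 0 -.04'>/dev/null && sh c.sh && python3 lev.py
```

```text
t 12.70 ang 198.51 r 0.1063 yaw 197.7 z 0.1802 F [ 0.6  2.9 -0.1] Mz 0.02
LEVER n, ang, r, dir (1871, np.float64(-167.22), np.float64(0.099), np.float64(-167.65))
t 12.92 ang 200.80 r 0.1063 yaw 200.0 z 0.1802 F [ 0.9  3.4 -0.6] Mz -0.04
LEVER n, ang, r, dir (1844, np.float64(-164.94), np.float64(0.0987), np.float64(-165.83))
t 13.13 ang 203.37 r 0.1063 yaw 202.2 z 0.1802 F [ 2.3  1.8 -0.1] Mz -0.01
LEVER n, ang, r, dir (1871, np.float64(-162.35), np.float64(0.0991), np.float64(-162.99))
t 13.35 ang 205.93 r 0.1060 yaw 204.5 z 0.1803 F [-0.5 -0.4  0. ] Mz -0.00
LEVER n, ang, r, dir (1840, np.float64(-159.76), np.float64(0.0987), np.float64(-160.4))
```

```bash
python3 -m creep '0 -.001 0 0 0 -.01;0 -.0018 0 0 0 -.018;0 -.0018 0 0 0 -.018'>/dev/null; sh c.sh;python3 lev.py;python3 -m creep '0 .003 0 0 0 .03;0 .006 0 0 0 .06;0 .0105 0 0 0 .1;0 .0105 0 0 0 .1;0 .0105 0 0 0 .1'>/dev/null; sh c.sh;python3 lev.py
```

```text
t 13.65 ang 206.76 r 0.1060 yaw 205.5 z 0.1804 F [-0.3 -0.4 -0.2] Mz -0.02
LEVER n, ang, r, dir (1856, np.float64(-158.81), np.float64(0.099), np.float64(-159.46))
t 14.12 ang 200.84 r 0.1064 yaw 199.8 z 0.1804 F [-0.1  0.3 -0.4] Mz -0.01
LEVER n, ang, r, dir (1874, np.float64(-158.64), np.float64(0.0987), np.float64(-159.87))
```

The lever now rests freely at 201.3°, or 56° (4.9 clicks) from the touch, and the fingers are clear on both sides. I'll lift away and check.

```bash
python3 -m creep '0 0 -.015 0 0 0;0 0 -.035 0 0 0;0 0 -.06 0 0 0;0 0 -.09 0 0 0;0 0 -.12 0 0 0'>/dev/null; sh c.sh; python3 -m creep '.03 0 0 0 0 0;.06 0 0 0 0 0;.09 0 0 0 0 0;.12 0 0 0 0 0;.15 0 0 0 0 0'>/dev/null; python3 -m creep '.02 0 0 0 0 0;.04 0 0 0 0 0;.04 0 0 0 0 0'>/dev/null; sh c.sh
python3 - <<'E'
from h import *
a=read_camera("top");s=read_camera("scene");cv2.imwrite("pics/e.png",np.hstack([cv2.resize(a[125:275,220:450,::-1],(460,300)),cv2.resize(s[150:260,220:345,::-1],(340,300))]))
E
```

```text
t 14.58 ang 200.91 r 0.1069 yaw 199.8 z 0.3012 F [-0.3  0.4 -0.5] Mz -0.03
t 15.25 ang 200.08 r 0.2994 yaw 199.6 z 0.3009 F [ 0.1 -0.5  0.5] Mz 0.01
```

View pics/e.png

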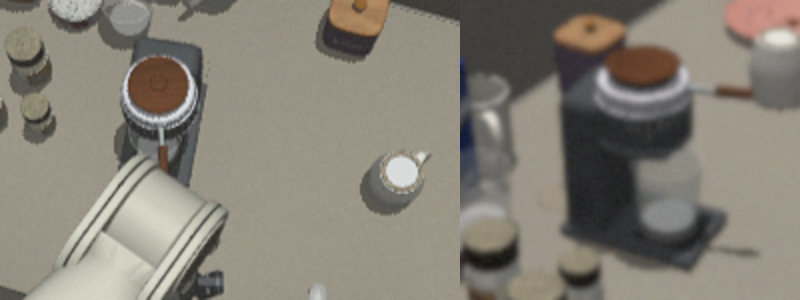

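The lever now points at the bottom of the crop (grip starts at (163,148)). The glass, jar, mug and spoon stand where they were. I'll compare its angle in the scene view, tip at (752,93).

Run:
```python
from h import *
t,s=calibration("top"),calibration("scene");A=np.array([.6275,-.0105])
for n,c,p in(("start in top",t,(288.5,196.5)),("now in top",t,(301.5,199)),("start tip top",t,(283.1,209.7)),("start in sc",s,(308.4,188.3)),("start tip sc",s,(321.4,192.9)),("now in sc",s,(220+257/2.72,150+90/2.727)),("now tip sc",s,(220+292/2.72,150+93/2.727))):
    q=atz(c,p,.1985);d=q[:2]-A;print(n,q,np.degrees(np.arctan2(d[1],d[0])).round(1)%360,np.hypot(*d).round(3))
```

```text
start in top [ 0.549  -0.0076  0.1985] 177.9 0.079
now in top [ 0.5526 -0.0436  0.1985] 203.8 0.082
start tip top [ 0.5092 -0.005   0.1985] 177.3 0.118
start in sc [ 0.5491 -0.0038  0.1985] 175.1 0.079
start tip sc [ 0.5042 -0.0017  0.1985] 175.9 0.124
now in sc [ 0.5499 -0.0393  0.1985] 200.4 0.083
now tip sc [ 0.5143 -0.0539  0.1985] 201.0 0.121
```

```bash
python3 -c "
from cell import *
print(finish_job())"
```

```text
the job is handed in; nothing more can be done
None
```

I pushed the lever clockwise to the burr touch and back five clicks, let go and handed the job in, but two things are less clean than asked: the first touch peaked at about 17 N before I backed off, and the lever's final angle reads as 4.9 clicks from the stop (5.2 counted from its start position) rather than exactly 5; the glass, jar, mug and teaspoon look unmoved.

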